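# Hang the remote caddy on the organiser's rail and slide it to the band

### The arm

A 6-joint arm with a two-finger parallel gripper is mounted at the origin on the work surface. World frame = base frame: x ahead of the robot, y to its left, z up, the work surface at z = 0. Lengths are in mm, angles in rad, forces in N, time in s.
With the tool pointing down it reaches from about 325 to 775 mm from the base axis. Payload 5.5 kg.
Tool frame: the origin (TCP) lies midway between the tips of the shut fingers; the grasp point (between the pads) lies 19 mm behind it; z points along the fingers, x is the direction in which the jaws open and shut, and the axes are right-handed (so a half turn about z gives the same grasp; the last joint's range is limited). The gripper opens to 85 mm and grips with 20 to 120 N. Pads are 22 mm wide; open, the fingers measure 114 mm over their backs; the gripper's body (76 mm by 85 mm) begins 54 mm behind the grasp point. The pads swing forward as they close: fully open they stand 13 mm farther back than shut.
Start: joints at [-1.186, 0.091, 1.231, -0, 1.82, -0.057], TCP at [256.542, -542.405, 231.275] pointing down, gripper open.
Joint ranges: [-2.87, 2.87], [-0.86, 2.18], [0.17, 2.46], [-1.51, 4.65], [0.06, 2.69], [-2.65, 2.65]. Speed limits (rad/s): [2.57, 2.57, 3.01, 3.14, 3.14, 3.14].

### API

Orientations are given as a 3x3 rotation matrix whose columns are the frame's x, y, z axes.
In Python, from station import robot, imaging, job_done, models gives the robot as it stands.
- The arm moves only by the shell command python3 -m inch 'ROWS' [FORCE]. ROWS is JSON, a list of rows, each an object with "fingers": the opening, from 0 (shut) to 1 (fully open); "slide": the shift along the tool's x, y, z in m, a list of three; "turn": the turn about the tool's z in degrees. A call has 1 to 12 rows; each row is the pose to reach, as a shift and turn from the pose measured when the call began, along the tool's axes at that moment; what a row does not reach only later rows make up. A row lasts 1/10 s, in which the tool goes at most 50 mm and 8.59 degrees, less where a joint would pass 70% of its speed; a pose out of reach is approached as far as the arm can. A call with a gripper value outside its range is refused whole. The fingers move at their own pace and stop on an object; FORCE is the grip in N (left out, the last holds). Time passes only in rows, so rows that repeat a pose let the fingers close. It gives the time, the measured TCP pose, the force and the opening at its end, in the units of the state.
- robot.sense(): the state, without advancing time (a new reading comes with each control period).
- imaging.read_camera(name): name is "scene" or "top"; returns the picture (400x640x3 uint8, red, green, blue); there is no depth.
- imaging.camera_model(name): a dict with "fx", "fy", "cx", "cy" (pixels), "eye" and "attitude" of the camera in the world. Camera axes: x right, y up, looking along -z (the intrinsics and any distortion apply to the point x, -y, -z); pixel columns grow to the right and rows downward; lengths in mm; the calibration is good to about 2 mm. A picture is of the moment at which its call begins. camera_model takes no time and is no camera call.
- job_done(): hands the job in, once; it reports no verdict.
Trained networks look in the newest picture that a camera, given by its name, has taken for a name from the list of things; names that differ only in an ending like _2 or _b are one class to them, and where a whole thing is asked for, a point or a joint stands for the part that bears it (a point fixed in the world has none). Each returns a list of dicts, best first, with "score" (0 to 1); they miss things now and then, are a little off and sometimes report something else, mostly with a low value. They report only what shows in the picture. A call takes as long as a camera call. They do not tell look-alikes from the thing itself.
- models.trace(camera, label): "mask" (400x640 bool, what is visible of it).
- models.place_of(camera, label): "xyz" ([x, y, z] in mm, in world coordinates, good to about 4 mm: a listed point, or the origin of a listed thing).
The state is a dict: "time_s": time; "qpos": joint angles; "qvel": joint speeds; "joint_efforts": joint torques, N m; "ee_pos": TCP position; "tool_rot": TCP orientation; "wrist_force": force on the tool from outside, world axes, zero at the start; "moment": the same for the moment, N m; "width": opening from 0.0 (shut) to 1.0 (fully open).
Only numpy, scipy, OpenCV 4.12 (cv2) and the standard library are available. Lean on these libraries where they do the work, as an engineer would, in place of code of your own. Each camera call takes 0.05 s, during which the arm holds its last target.

### The job

Pick up the orange caddy and hook it onto the white organiser's rail, at least 80 mm to one side of the green band. Then slide it along, without lifting it off the rail, until the whole width of its hook lies on the green band, and let go so that it hangs freely. Leave the grey caddy and everything else where they are.

Things in the scene. Friction and masses are not known exactly. Their poses are not given: they have to be found in the camera images.
- caddy_grip (a point): Orange rigid plastic caddy (0.11 to 0.22 kg), loose, standing upright on the table, 178 mm tall. This point is the place to grip: in the upright tab on its top, 157 mm above its underside. The tab is 12 mm thick (x), 36 mm wide (y) and reaches from 122 to 178 mm above the underside. Caddy z is up, its y along the hook's width.
- caddy_seat (a point): Point of the orange caddy where the rail's axis lies when the hook rests on the rail: 41.5 mm straight below caddy_grip, same axes. The hook, 36 mm wide in y and centred here, is an inverted-V roof with a stem on the -x side and a short lip on the +x side, 34 mm apart inside.
- caddy_lip (a point): Tip of the lip of the orange caddy's hook, 17.5 mm below and 19.5 mm to +x of the seat point; the lip is 5 mm thick. The rail enters from +x through the 43 mm high gap between this tip and the pocket rim: with the seat 24 to 54 mm above the rail's axis, move the caddy level along its +x until the seat is over the rail, then lower it.
- caddy: The orange caddy as a whole; origin at the centre of its underside, axes as for caddy_grip. Its lower part is an open-topped pocket 44 (x) x 70 (y) x 55 mm high, centred under the tab; the stem on its -x side carries the hook and tab.
- rail_mid (a point): Middle of the axis of the organiser's rail: a fixed, level, round aluminium bar 12 mm in diameter, 200 mm above the table, along this frame's y. It is free from 215 mm on the -y side (organiser) to 220 mm on the +y side (a white post 210 mm high). x points away from the robot, z up.
- organiser: The white three-tier organiser with its rail and post, fixed; origin on the table 200 mm under rail_mid, same axes. The tiers stand from 230 to 475 mm to -y of it, 195 mm deep in x, up to 210 mm high; the lamp at their -y end reaches 300 mm.
- mark_mid (a point): Middle of the green band on the rail, on the rail's axis; same axes as rail_mid. The band is 60 mm long in y (30 mm to each side of this point) and only a coloured sleeve: the hook slides over it without a step. It lies up to 100 mm to either side of rail_mid.
- grey_caddy_grip (a point): Grey caddy of the same shape and size as the orange one, loose, standing on the table; this is the same point of its tab, 157 mm above the table. Leave it.
- remote: Silver remote lying flat, 170 (x) x 45 x 18 mm, loose; origin under its centre. Leave it.
- game_case: Clear game case with a blue sheet, lying flat, 135 (x) x 190 x 14 mm, loose; origin under its centre. Leave it.
- wooden_box: Small wooden box, 94 (x) x 69 x 56 mm, loose; origin under its centre. Leave it.
- green_control: Green round volume control, 80 mm across, 38 mm high, loose; origin under its centre. Leave it.
- mug: Blue mug, 80 mm across, 90 mm high, handle on its +y side, loose; origin under its centre. Leave it.
There are look-alikes about, which are no part of the job. Of the things that look like the caddy, take the one that is nearest to the robot's base at the start.

How it is judged (in metres and radians):
On the way:
1. the orange caddy's hook rests on the rail, its middle at least 70 mm along the rail from the middle of the green band (x of caddy_seat in the frame of rail_mid between -0.008 and 0.008 m and z of caddy_seat in the frame of rail_mid between -0.006 and 0.006 m and angle between the y axis of caddy_seat and the y axis of rail_mid, either way round below 0.2 rad and contact force between caddy and organiser above 0.3 N and (y of caddy_seat in the frame of mark_mid above 0.07 m or y of caddy_seat in the frame of mark_mid below -0.07 m)), for 0.2 s.
At the end, for the whole second after the job is handed in: The orange caddy hangs freely at rest on the rail by its hook (seat point within 8 mm of the rail's axis across and 6 mm in height, aligned with the rail to 0.2 rad, tilted less than 0.15 rad), the hook's middle within 13.5 mm of the middle of the green band along the rail (x of caddy_seat in the frame of rail_mid between -0.008 and 0.008 m and z of caddy_seat in the frame of rail_mid between -0.006 and 0.006 m and angle between the y axis of caddy_seat and the y axis of rail_mid, either way round below 0.2 rad and contact force between caddy and organiser above 0.3 N and y of caddy_seat in the frame of mark_mid between -0.0135 and 0.0135 m and angle between caddy_seat's own z axis and vertical below 0.15 rad and linear speed of caddy below 0.03 m/s and angular speed of caddy below 0.3 rad/s); the robot touches nothing.
It fails at once if the caddy is put on or lifted off the rail near the band (its hook 8 to 22 mm above its resting height over the rail, within 50 mm of the band's middle) instead of being slid there (x of caddy_seat in the frame of mark_mid between -0.012 and 0.012 m and z of caddy_seat in the frame of mark_mid between 0.008 and 0.022 m and y of caddy_seat in the frame of mark_mid between -0.05 and 0.05 m).
It fails at once if the grey caddy or another thing on the table is moved by more than 25 mm (distance of any of grey_caddy_grip, remote, game_case, wooden_box, green_control, mug from where it was at the start of the episode above 0.025 m).
It also fails if it takes over 45 s, if anything falls off the work surface, if the arm or the gripper's body presses on something with over 40 N, if the wrist force passes 120 N, or if a joint passes its speed limit or range.

## Working session

There is one attempt and no reset: what is moved stays moved. The work goes in short steps, Python scripts to look and compute and a shell command to move; the robot and the scene stay as the last step left them, time stands still between calls to the robot, and variables do not carry over. Pictures are saved under pics/ and viewed, and the job is handed in when it is done.

```bash
mkdir -p pics; ls
python3 - <<'E'
from station import robot, imaging, models
import cv2, numpy as np
np.set_printoptions(precision=4,suppress=True)
s=robot.sense(); print(s)
for c in ("scene","top"):
    im=imaging.read_camera(c); cv2.imwrite(f"pics/{c}0.png",im[:,:,::-1]); print(c,imaging.camera_model(c))
    for l in ("caddy_grip","caddy_seat","caddy_lip","caddy","rail_mid","mark_mid","grey_caddy_grip"):
        print(l,[(np.round(d["xyz"],1).tolist(),round(d["score"],2)) for d in models.place_of(c,l)][:4])
E
```

```text
pics
{'time_s': 0.0, 'qpos': array([-1.1857,  0.0919,  1.2319,  0.    ,  1.8198, -0.0567]), 'qvel': array([-0.0009,  0.0019,  0.0015, -0.0022, -0.0002, -0.0001]), 'joint_efforts': array([  0.0005, -45.8718, -41.8034,   0.0001,   0.0113,  -0.    ]), 'ee_pos': array([ 256.4266, -542.1296,  230.1305]), 'tool_rot': array([[ 0.4276, -0.904 , -0.0007],
       [-0.904 , -0.4276,  0.0018],
       [-0.002 , -0.0001, -1.    ]]), 'wrist_force': array([ 0.3182, -0.1989,  0.4781]), 'moment': array([ 0.0133,  0.0166, -0.0004]), 'width': 0.9993594891246702}
scene {'fx': 398.26988225225676, 'fy': 398.26988225225676, 'cx': 322.3436909301813, 'cy': 200.2846509610544, 'eye': array([1167.55  ,  -73.1692,  742.0673]), 'attitude': array([[ 0.3359, -0.6563,  0.6757],
       [ 0.9419,  0.2317, -0.2432],
       [ 0.003 ,  0.7181,  0.696 ]])}
caddy_grip [([437.2, -68.4, 151.9], 0.68), ([527.8, 42.0, 154.7], 0.6), ([472.9, -189.7, 156.8], 0.57)]
caddy_seat [([436.7, -73.6, 118.5], 0.87), ([479.1, -189.9, 113.5], 0.58)]
caddy_lip [([461.4, -185.2, 97.5], 0.89), ([456.7, -70.2, 99.0], 0.81), ([525.1, 21.2, 97.0]
[... 339 characters left out ...]
011 , 1519.8551]), 'attitude': array([[-0.013 ,  0.9967, -0.0806],
       [-0.9999, -0.0139, -0.0097],
       [-0.0108,  0.0805,  0.9967]])}
caddy_grip [([527.2, 39.6, 157.1], 0.94), ([478.1, -189.1, 156.1], 0.93)]
caddy_seat [([432.5, -73.6, 115.9], 0.69), ([479.0, -192.4, 117.7], 0.66)]
caddy_lip [([451.6, -69.9, 97.6], 0.89), ([528.8, 19.6, 99.5], 0.87), ([458.0, -189.8, 97.3], 0.85)]
caddy [([479.0, -192.7, 0.7], 0.7), ([437.7, -72.5, -0.3], 0.6), ([532.6, 37.8, -1.3], 0.58), ([644.9, 29.0, 200.2], 0.44)]
rail_mid [([646.4, 0.5, 200.1], 0.57)]
mark_mid [([644.2, 26.4, 200.9], 0.67), ([670.3, 398.6, -1.2], 0.16)]
grey_caddy_grip [([443.8, 197.0, 160.0], 0.71), ([425.7, 408.5, 1.1], 0.57)]
```

View pics/scene0.png

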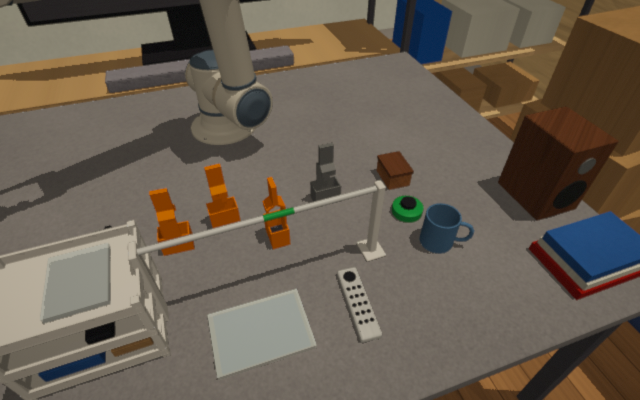

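View pics/top0.png

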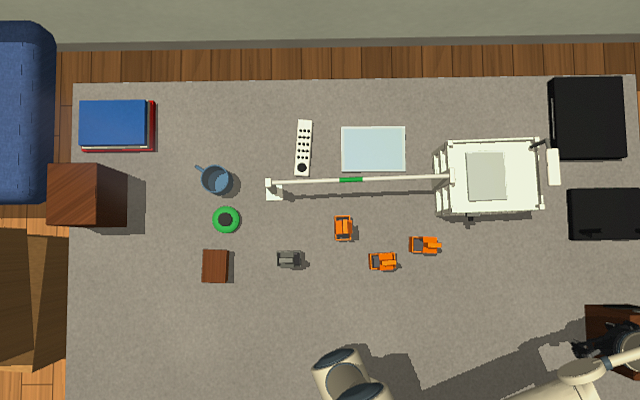

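Three orange caddies show at about (434,-72), (478,-190) and (529,40); the one nearest the base is (434,-72), at top-image pixel (383,262). The green band is at pixel (351,180). I'll refine the rail line, the band and the caddy's yaw.

```bash
cat > h.py <<'E'
import numpy as np, cv2
from station import imaging
def ray(c,u,v):
    m=imaging.camera_model(c); A=np.array(m["attitude"])
    d=A@np.array([(u-m["cx"])/m["fx"],-(v-m["cy"])/m["fy"],-1.]); return np.array(m["eye"]),d
def atz(c,u,v,z):
    e,d=ray(c,u,v); return e+d*(z-e[2])/d[2]
def proj(c,p):
    m=imaging.camera_model(c); q=np.array(m["attitude"]).T@(np.array(p)-m["eye"])
    return m["cx"]+m["fx"]*q[0]/-q[2], m["cy"]-m["fy"]*q[1]/-q[2]
E
python3 - <<'E'
from h import *
from station import models
np.set_printoptions(precision=1,suppress=True)
print({k:v for k,v in imaging.camera_model("top").items() if k not in("fx","fy","cx","cy","eye","attitude")})
for c in("top","scene"):
    im=cv2.imread(f"pics/{c}0.png"); h=cv2.cvtColor(im,cv2.COLOR_BGR2HSV)
    g=((h[...,0]>50)&(h[...,0]<85)&(h[...,1]>140)).astype(np.uint8)
    n,l,st,ce=cv2.connectedComponentsWithStats(g)
    for i in range(1,n):
        if st[i,4]>20:
            print(c,st[i],ce[i], atz(c,*ce[i],200 if c=="scene" else 202))
            x,y,w,hh,_=st[i]; print(' ends',atz(c,x-.5,ce[i][1],202),atz(c,x+w-.5,ce[i][1],202))
    z=im[225:285,325:455] if c=="top" else im[140:260,130:400]
    cv2.imwrite(f"pics/{c}zoom.png",cv2.resize(z,None,fx=(6 if c=="top" else 2.9),fy=(6 if c=="top" else 2.9),interpolation=cv2.INTER_CUBIC))
im=cv2.imread("pics/top0.png").astype(int)
# rail line: brightness centroid around expected rows
for u in list(range(290,335,8))+list(range(370,430,8)):
    col=im[165:200,u].min(axis=1); w=np.clip(col-170,0,None); 
    if w.sum()>0:
        v=165+(w*np.arange(35)).sum()/w.sum(); print(u,round(v,1),col.max(),atz("top",u,v,204))
for d in models.trace("top","caddy"):
    m=d["mask"]; r=cv2.minAreaRect(np.argwhere(m)[:,::-1].astype(np.float32)); print(d["score"],r)
E
```

```text
{}
top [340 177  22   5  90] [350.6 179.2] [647.7  25.3 202. ]
 ends [648.2  53.8 202. ] [647.3  -2.7 202. ]
top [213 207  27  26 391] [226.  219.6] [548.2 346.5 202. ]
 ends [548.7 381.2 202. ] [547.8 311.9 202. ]
scene [392 196  31  26 495] [406.5 210.3] [720.6 258.3 200. ]
 ends [712.8 230.3 202. ] [732.5 285.9 202. ]
scene [264 208  30  13 168] [278.2 213.9] [648.2  25.3 200. ]
 ends [640.9  -1.2 202. ] [659.7  52.  202. ]
290 181.4 228 [644.2 181.3 204. ]
298 175.4 232 [659.3 160.5 204. ]
306 173.1 227 [665.1 139.8 204. ]
314 180.4 225 [645.8 119.5 204. ]
322 180.1 225 [646.3  98.9 204. ]
330 179.7 216 [646.9  78.4 204. ]
370 171.6 222 [666.5 -24.8 204. ]
378 171.4 216 [666.6 -45.4 204. ]
386 171.3 214 [666.8 -65.9 204. ]
394 171.3 220 [666.3 -86.4 204. ]
402 170.5 215 [ 668.2 -107.   204. ]
410 176.6 212 [ 652.  -127.1  204. ]
418 176.3 217 [ 652.5 -147.6  204. ]
426 175.9 214 [ 653.2 -168.1  204. ]
0.78 ((381.5, 260.5), (17.0, 27.0), 90.0)
0.76 ((343.0, 227.0), (24.0, 18.0), 90.0)
0.75 ((424.0, 244.0), (16.0, 30.0), 90.0)
0.43 ((351.0, 178.5), (5.0, 22.0), 90.0)
```

Run:
```python
from h import *
from station import models
imaging.read_camera("top");imaging.read_camera("scene")
for k in range(3):
  for c in("top","scene"):
    imaging.read_camera(c)
    for l in("caddy_grip","caddy_seat","caddy_lip","mark_mid","rail_mid"):
        print(c,l,[np.round(d["xyz"],1).tolist() for d in models.place_of(c,l) if abs(d["xyz"][1]+70)<20 or l[0]!="c"])
```

```text
top caddy_grip [[432.2, -65.6, 156.6]]
top caddy_seat [[432.5, -73.4, 114.2]]
top caddy_lip [[452.4, -65.4, 97.2]]
top mark_mid [[643.9, 25.3, 202.4], [435.4, -70.2, 1.2]]
top rail_mid [[648.8, 0.2, 195.4]]
scene caddy_grip [[435.6, -67.3, 152.5]]
scene caddy_seat [[435.3, -72.9, 118.7]]
scene caddy_lip [[457.8, -69.4, 98.0]]
scene mark_mid [[648.3, 29.2, 208.1]]
scene rail_mid []
top caddy_grip [[434.1, -66.8, 155.1]]
top caddy_seat [[431.3, -71.2, 112.9]]
top caddy_lip [[452.1, -69.3, 96.5]]
top mark_mid [[645.9, 22.8, 202.2]]
top rail_mid [[650.7, 3.9, 198.9], [671.6, 397.6, 0.3]]
scene caddy_grip [[457.2, -66.5, 98.0], [436.6, -70.6, 156.0]]
scene caddy_seat []
scene caddy_lip [[458.6, -67.7, 98.6]]
scene mark_mid [[649.9, 27.0, 204.9]]
scene rail_mid [[647.2, 2.0, 202.5]]
top caddy_grip [[434.0, -65.5, 156.4]]
top caddy_seat [[433.2, -71.4, 112.9]]
top caddy_lip [[448.6, -65.1, 98.7]]
top mark_mid [[646.5, 25.6, 197.1]]
top rail_mid [[650.5, 2.1, 197.8]]
scene caddy_grip [[436.2, -67.3, 153.9], [434.4, -73.7, 117.7]]
scene caddy_seat [[435.2, -73.4, 121.3]]
scene caddy_lip [[455.2, -71.1, 98.8]]
scene mark_mid []
scene rail_mid [[646.6, 7.3, 201.8]]
```

View pics/topzoom.png

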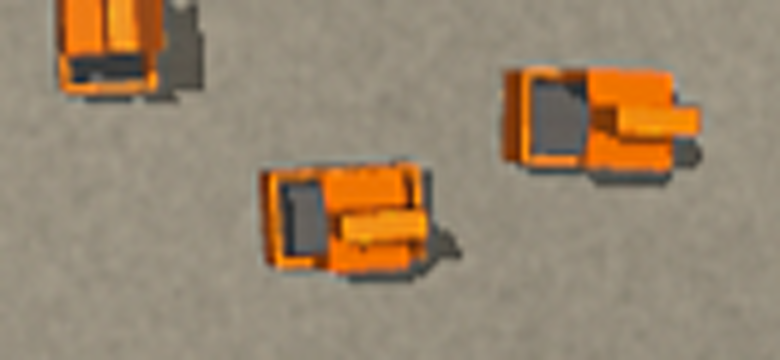

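View pics/scenezoom.png

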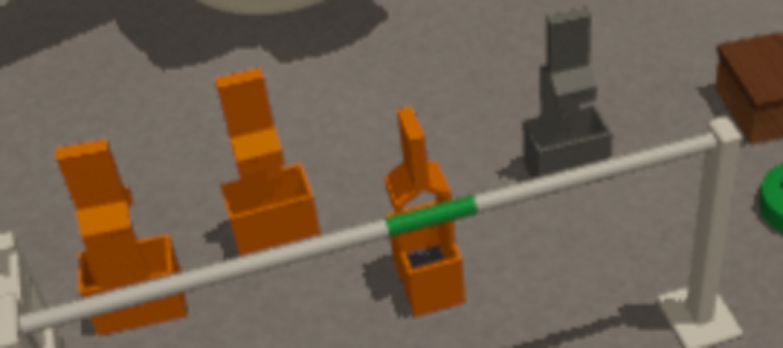

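Run:
```python
from h import *
np.set_printoptions(precision=1,suppress=True)
im=cv2.imread("pics/top0.png")
z=cv2.resize(im[245:280,362:402],None,fx=8,fy=8,interpolation=cv2.INTER_CUBIC)
print("tab top G channel"); G=im[255:272,366:400,1]; print(G)
w=np.zeros(im.shape[:2]); 
m=(im[...,1]>130)&(im[...,2]>200)&(im[...,0]<90)
ys,xs=np.nonzero(m); k=(xs>375)&(xs<400)&(ys>250)&(ys<275); xs,ys=xs[k],ys[k]
P=np.array([atz("top",u,v,178)[:2] for u,v in zip(xs,ys)]); print(len(P),P.mean(0),cv2.minAreaRect(P.astype(np.float32)))
C=np.cov(P.T); e,V=np.linalg.eigh(C); print(V[:,1],np.degrees(np.arctan2(-V[0,1],V[1,1])))
# overlay hypotheses
big=cv2.resize(im[245:285,355:405],None,fx=12,fy=12,interpolation=cv2.INTER_CUBIC)
for yaw,col in((2,(255,0,0)),(6,(0,255,0))):
    a=np.radians(yaw);R=np.array([[np.cos(a),-np.sin(a)],[np.sin(a),np.cos(a)]])
    for zz,hx,hy in((178,6,18),(55,22,35)):
        pts=[]
        for sx,sy in((1,1),(1,-1),(-1,-1),(-1,1)):
            xy=np.array([434.5,-69.5])+R@[sx*hx,sy*hy]; u,v=proj("top",[*xy,zz]); pts.append([(u-355+.5)*12,(v-245+.5)*12])
        cv2.polylines(big,[np.int32(pts)],True,col,1)
cv2.imwrite("pics/ov.png",big)
```

```text
tab top G channel
[[145 150  74  44 153  94  70  73  70  71  60  55  70 113 118 114 116 116
  117 116 117 119 115 116 118 124  61  51 128  90  71 136 143 141]
 [146 149  74  43 154  79  45  79  85  83  86  84  81 116 117 116 117 117
  116 116 116 117 117 116 118 123  80  38 140  96  71 139 140 142]
 [142 150  85  49 137  85  51  97 101  98  99  99  86 117 118 118 118 116
  118 117 118 117 118 118 118 124  90  38 147  99  73 139 141 138]
 [143 153  94  50 128  91  53  67  95  97  96  96  91 107 119 120 121 120
  120 120 120 121 121 120 122 126  92  41 148  98  72 139 143 139]
 [146 155  93  50 128  90  55  46  92  97  94  95  94  93 107 110  96  93
   95  93  94  85  80  79  72  73  50  24  90  84  70 137 143 140]
 [154 157 108  54 112 102  59  49  92  96  95  95  96  78  75  72  68  67
   78  86  96  88 118 133 137 122 121 123 125 112  75 134 144 141]
 [153 155 113  56  98 107  65  48  95  98  96  97  99  76  55  46 137 132
  129 131 137 132 146 150 154 147 146 146 148 166  90 137 144 142]
 [149 152 111  58 100 109  63  47  94  99  96  95 100  83  58  45 156 153
  147 146 147 145 145
[... 765 characters left out ...]
 72  46 146 132 127 129 128 132  72  48  62 107 113 113 112
  114 113 114 115 113 114 114 114 118  87  81  96  81  71 119 127]
 [144 144 150 126  99 143 121 117 110 108 112  71  51  62 105 112 119 111
  108 109 105 104 104 105 106 101 102  83  78  75  71 119 147 147]
 [143 145 146 146 136 142 127 125 124 126 126 129 129 129 139  94  91  87
   86  89  84  84  84  87  90  87  84  77  74  69 119 147 148 143]
 [144 144 144 136 140 144 150 149 148 149 145 147 147 150 152 132 126  80
   70  71  73  72  74  74  74  76  75  71 122 127 147 150 146 142]]
55 [435.2 -69.4] ((441.996826171875, -60.194847106933594), (33.932403564453125, 55.16091537475586), 13.902946472167969)
[-0.2  1. ] 9.230233885297915
```

View pics/ov.png

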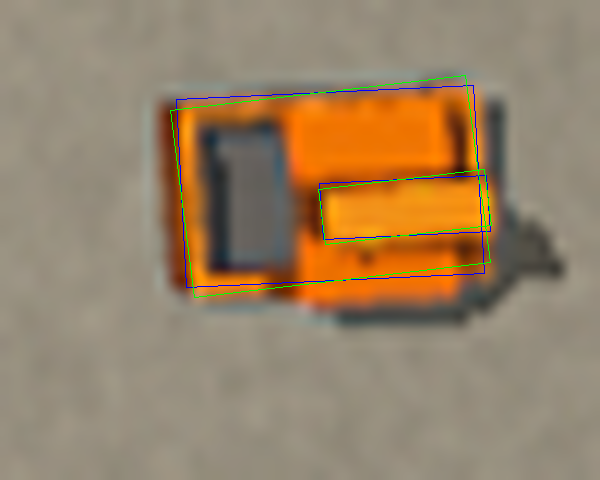

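```bash
python3 -m inch '[{"fingers":1,"slide":[-0.035,-0.036,0],"turn":-7},{"fingers":1,"slide":[-0.07,-0.072,0],"turn":-14},{"fingers":1,"slide":[-0.105,-0.109,0],"turn":-20},{"fingers":1,"slide":[-0.14,-0.145,0],"turn":-27},{"fingers":1,"slide":[-0.175,-0.181,0],"turn":-34},{"fingers":1,"slide":[-0.21,-0.218,0],"turn":-41},{"fingers":1,"slide":[-0.245,-0.254,0],"turn":-47},{"fingers":1,"slide":[-0.28,-0.29,0],"turn":-54},{"fingers":1,"slide":[-0.315,-0.327,0],"turn":-61},{"fingers":1,"slide":[-0.351,-0.363,0],"turn":-67.7},{"fingers":1,"slide":[-0.351,-0.363,0],"turn":-67.7},{"fingers":1,"slide":[-0.351,-0.363,0],"turn":-67.7}]' 40
cat > st.py <<'E'
from station import robot
import numpy as np
np.set_printoptions(precision=4,suppress=True)
s=robot.sense()
for k in("time_s","ee_pos","tool_rot","wrist_force","moment","width","qpos"): print(k,s[k])
def sl(t): return np.array(s["tool_rot"]).T@(np.array(t)-s["ee_pos"])/1000
E
python3 -c "
from st import *
print(sl([434.5,-69.5,230]),sl([434.5,-69.5,139]))"
```

```text
time_s: 3.95
ee_pos: [434.8, -68.7, 231.3]
tool_rot: [[0.998, 0.055, -0.0], [0.055, -0.998, -0.0], [-0.0, 0.0, -1.0]]
wrist_force: [-0.3, -0.5, -0.0]
width: 1.002
time_s 3.95
ee_pos [434.8134 -68.7084 231.3155]
tool_rot [[ 0.9985  0.0552 -0.    ]
 [ 0.0552 -0.9985 -0.0003]
 [-0.0001  0.0003 -1.    ]]
wrist_force [-0.2693 -0.4708 -0.0212]
moment [ 0.0019 -0.0182 -0.0188]
width 1.0015598636447647
qpos [-0.2338 -0.3403  1.6269 -0.0003  1.855  -0.2891]
[-0.0004  0.0008  0.0013] [-0.0004  0.0007  0.0923]
```

```bash
python3 -m inch '[{"fingers":1,"slide":[0,0.001,0.03],"turn":0},{"fingers":1,"slide":[0,0.001,0.06],"turn":0},{"fingers":1,"slide":[0,0.001,0.08],"turn":0},{"fingers":1,"slide":[0,0.001,0.092],"turn":0},{"fingers":1,"slide":[0,0.001,0.092],"turn":0},{"fingers":0.5,"slide":[0,0.001,0.092],"turn":0},{"fingers":0.3,"slide":[0,0.001,0.092],"turn":0},{"fingers":0,"slide":[0,0.001,0.092],"turn":0},{"fingers":0,"slide":[0,0.001,0.092],"turn":0},{"fingers":0,"slide":[0,0.001,0.092],"turn":0},{"fingers":0,"slide":[0,0.001,0.092],"turn":0},{"fingers":0,"slide":[0,0.001,0.092],"turn":0}]' 50
python3 - <<'E'
from st import *
from h import *
im=imaging.read_camera("scene"); cv2.imwrite("pics/s1.png",im[100:300,100:420,::-1].repeat(2,0).repeat(2,1))
E
```

```text
time_s: 5.15
ee_pos: [435.0, -69.7, 139.8]
tool_rot: [[0.998, 0.055, 0.001], [0.055, -0.998, -0.001], [0.0, 0.001, -1.0]]
wrist_force: [-1.4, -0.8, 2.9]
width: 0.133
time_s 5.15
ee_pos [434.987  -69.7468 139.7684]
tool_rot [[ 0.9985  0.0553  0.0005]
 [ 0.0553 -0.9985 -0.0005]
 [ 0.0005  0.0005 -1.    ]]
wrist_force [-1.4298 -0.8187  2.8599]
moment [-0.017   0.1346  0.0156]
width 0.13258779205923893
qpos [-0.236  -0.3483  1.7949 -0.0004  1.6944 -0.2913]
```

View pics/s1.png

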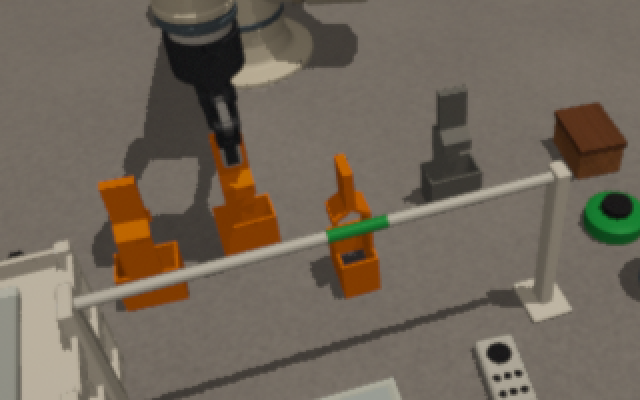

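```bash
python3 -m inch '[{"fingers":0,"slide":[0,0,-0.03],"turn":0},{"fingers":0,"slide":[0,0,-0.06],"turn":0},{"fingers":0,"slide":[0,0,-0.09],"turn":0},{"fingers":0,"slide":[0,0,-0.12],"turn":0},{"fingers":0,"slide":[0,0.002,-0.124],"turn":1.7},{"fingers":0,"slide":[0.03,0.01,-0.124],"turn":1.7},{"fingers":0,"slide":[0.06,0.012,-0.124],"turn":1.7},{"fingers":0,"slide":[0.09,0.014,-0.124],"turn":1.7},{"fingers":0,"slide":[0.12,0.014,-0.124],"turn":1.7},{"fingers":0,"slide":[0.14,0.014,-0.124],"turn":1.7},{"fingers":0,"slide":[0.14,0.014,-0.124],"turn":1.7},{"fingers":0,"slide":[0.14,0.014,-0.124],"turn":1.7}]' 50
python3 - <<'E'
from st import *
from h import *
from station import models
for c in("scene","top"):
    im=imaging.read_camera(c); cv2.imwrite(f"pics/{c}2.png",(im[60:260,60:380] if c=="scene" else im[120:280,250:506])[...,::-1].repeat(2,0).repeat(2,1))
    for l in("caddy_grip","caddy_seat","caddy_lip","caddy"):
        print(c,l,[np.round(d["xyz"],1).tolist() for d in models.place_of(c,l) ])
E
```

```text
time_s: 6.4
ee_pos: [575.1, -75.9, 261.6]
tool_rot: [[1.0, 0.025, -0.003], [0.025, -1.0, 0.0], [-0.003, -0.0, -1.0]]
wrist_force: [-0.6, 0.2, -1.4]
width: 0.132
time_s 6.4
ee_pos [575.1356 -75.9013 261.6489]
tool_rot [[ 0.9997  0.0252 -0.003 ]
 [ 0.0252 -0.9997  0.0001]
 [-0.003  -0.0002 -1.    ]]
wrist_force [-0.5682  0.1533 -1.4208]
moment [0.02   0.0052 0.0382]
width 0.13158672116441622
qpos [-0.1896  0.0484  1.2215 -0.0005  1.8747 -0.2149]
scene caddy_grip [[529.0, 39.0, 155.6], [476.8, -191.1, 156.6], [577.8, -74.7, 276.1]]
scene caddy_seat [[578.7, -81.4, 242.3], [534.1, 38.2, 111.7], [478.5, -189.2, 112.3]]
scene caddy_lip [[525.3, 23.8, 98.2], [596.8, -77.7, 220.9], [455.6, -182.3, 98.0], [759.1, -57.8, 0.9]]
scene caddy [[529.8, 37.2, 1.8], [478.4, -191.4, 0.1], [572.3, -73.9, 118.2]]
top caddy_grip [[528.7, 40.5, 158.4], [477.8, -187.9, 158.3], [576.9, -76.5, 124.1], [577.1, -72.8, 281.7]]
top caddy_seat [[478.2, -192.0, 113.9], [525.1, 41.7, 118.0], [572.4, -80.6, 237.3]]
top caddy_lip [[526.0, 15.9, 96.3], [458.0, -187.6, 97.5], [591.2, -76.9, 221.5]]
top caddy [[531.9, 39.7, -1.2], [481.1, -193.6, -2.8], [671.3, 400.0, 0.0], [575.2, -74.0, 124.3], [575.2, -77.5, 238.7]]
```

View pics/scene2.png

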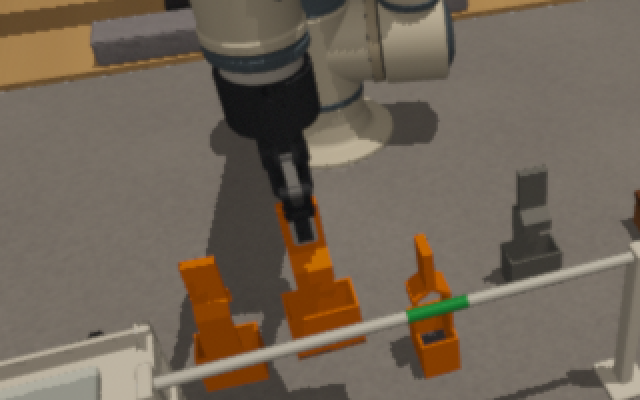

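View pics/top2.png

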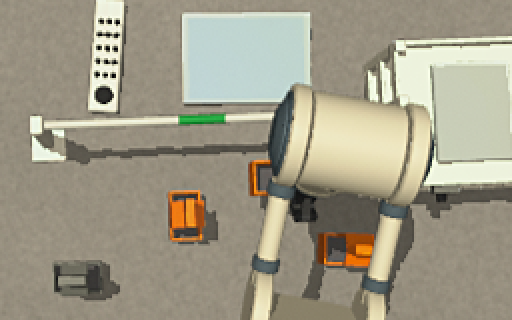

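```bash
python3 -m inch '[{"fingers":0,"slide":[0.02,0,-0.001],"turn":0},{"fingers":0,"slide":[0.04,0,-0.001],"turn":0},{"fingers":0,"slide":[0.055,0,-0.001],"turn":0},{"fingers":0,"slide":[0.068,0,-0.001],"turn":0},{"fingers":0,"slide":[0.0755,0,-0.001],"turn":0},{"fingers":0,"slide":[0.0755,0,-0.001],"turn":0},{"fingers":0,"slide":[0.0755,0,-0.001],"turn":0}]' 50
python3 - <<'E'
from st import *
from h import *
from station import models
for c in("scene","top"):
    im=imaging.read_camera(c); cv2.imwrite(f"pics/{c}3.png",cv2.resize((im[110:260,100:300] if c=="scene" else im[120:280,250:506])[...,::-1],None,fx=3,fy=3,interpolation=cv2.INTER_CUBIC))
    for l in("caddy_seat","caddy_lip","caddy"):
        print(c,l,[np.round(d["xyz"],1).tolist() for d in models.place_of(c,l) if d["xyz"][0]>600])
E
```

```text
time_s: 7.6
ee_pos: [650.5, -74.1, 265.2]
tool_rot: [[1.0, 0.025, 0.001], [0.025, -1.0, -0.001], [0.001, 0.001, -1.0]]
wrist_force: [0.7, -0.6, -1.4]
width: 0.134
time_s 7.6
ee_pos [650.52   -74.0598 265.171 ]
tool_rot [[ 0.9997  0.0255  0.0006]
 [ 0.0255 -0.9997 -0.0006]
 [ 0.0006  0.0006 -1.    ]]
wrist_force [ 0.7254 -0.6433 -1.4219]
moment [-0.0159 -0.0045 -0.0116]
width 0.13444913451103582
qpos [-0.1651  0.2541  0.989  -0.0005  1.8978 -0.1907]
scene caddy_seat [[651.4, -81.3, 245.0]]
scene caddy_lip [[672.0, -75.5, 225.4], [759.5, -60.1, -2.8]]
scene caddy [[648.0, -75.0, 121.7], [652.8, -73.7, 284.1]]
top caddy_seat [[649.7, -75.4, 240.5]]
top caddy_lip [[671.1, -74.4, 223.9]]
top caddy [[652.2, -73.1, 119.7]]
```

View pics/scene3.png

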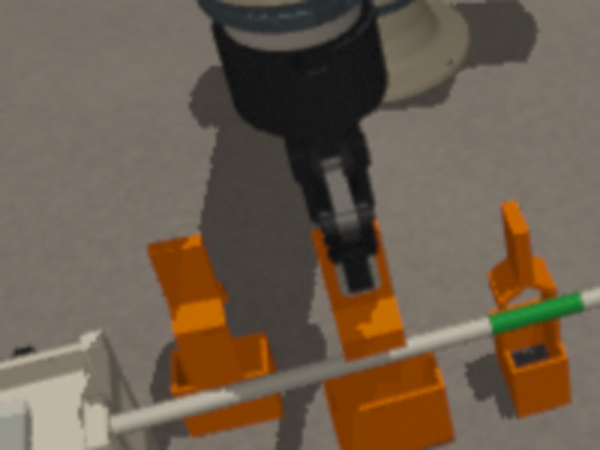

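The rail now passes behind the lip (crop pixels 345–405, 345), so it is inside the hook gap. I'll lower the caddy now.

```bash
python3 -m inch '[{"fingers":0,"slide":[0,0,0.01],"turn":0},{"fingers":0,"slide":[0,0,0.02],"turn":0},{"fingers":0,"slide":[0,0,0.03],"turn":0},{"fingers":0,"slide":[0,0,0.035],"turn":0},{"fingers":0,"slide":[0,0,0.038],"turn":0},{"fingers":0,"slide":[0,0,0.038],"turn":0},{"fingers":0,"slide":[0,0,0.038],"turn":0}]' 50
```

```text
time_s: 8.7
ee_pos: [650.8, -74.1, 227.9]
tool_rot: [[1.0, 0.025, 0.002], [0.025, -1.0, -0.001], [0.002, 0.001, -1.0]]
wrist_force: [0.0, -0.1, -1.4]
width: 0.131
```

```bash
python3 -m inch '[{"fingers":0,"slide":[0,0,0.001],"turn":0},{"fingers":0,"slide":[0,0,0.002],"turn":0},{"fingers":0,"slide":[0,0,0.003],"turn":0},{"fingers":0,"slide":[0,0,0.003],"turn":0}]' 50; python3 -m inch '[{"fingers":0,"slide":[0,0,0.001],"turn":0},{"fingers":0,"slide":[0,0,0.001],"turn":0}]' 50
```

```text
time_s: 9.1
ee_pos: [650.7, -74.1, 224.7]
tool_rot: [[1.0, 0.025, 0.002], [0.025, -1.0, -0.001], [0.002, 0.001, -1.0]]
wrist_force: [0.5, -0.1, -0.8]
width: 0.132
time_s: 9.3
ee_pos: [650.9, -74.1, 224.3]
tool_rot: [[1.0, 0.025, 0.003], [0.025, -1.0, -0.001], [0.003, 0.001, -1.0]]
wrist_force: [0.7, -0.1, 0.5]
width: 0.129
```

Contact is confirmed: the wrist force rose from -1.4 to +0.5 N. I'll hold briefly, then slide along the rail.

```bash
python3 -m inch '[{"fingers":0,"slide":[0,0,0.0005],"turn":0},{"fingers":0,"slide":[0,0,0.0005],"turn":0},{"fingers":0,"slide":[0,0,0.0005],"turn":0},{"fingers":0,"slide":[0,0,0.0005],"turn":0}]' 50; python3 -c "
from st import *
from h import *
im=imaging.read_camera('scene'); cv2.imwrite('pics/s4.png',cv2.resize(im[110:260,100:300][...,::-1],None,fx=3,fy=3,interpolation=cv2.INTER_CUBIC))"
```

```text
time_s: 9.7
ee_pos: [651.0, -74.1, 224.2]
tool_rot: [[1.0, 0.025, 0.004], [0.025, -1.0, -0.001], [0.003, 0.001, -1.0]]
wrist_force: [-0.7, -0.0, 2.4]
width: 0.134
time_s 9.7
ee_pos [651.0076 -74.1267 224.2083]
tool_rot [[ 0.9997  0.0254  0.0035]
 [ 0.0254 -0.9997 -0.001 ]
 [ 0.0035  0.0011 -1.    ]]
wrist_force [-0.7314 -0.0322  2.3982]
moment [ 0.0507  0.0485 -0.0196]
width 0.13388169257721236
qpos [-0.1651  0.2387  1.0796 -0.0004  1.8196 -0.1906]
```

View pics/s4.png

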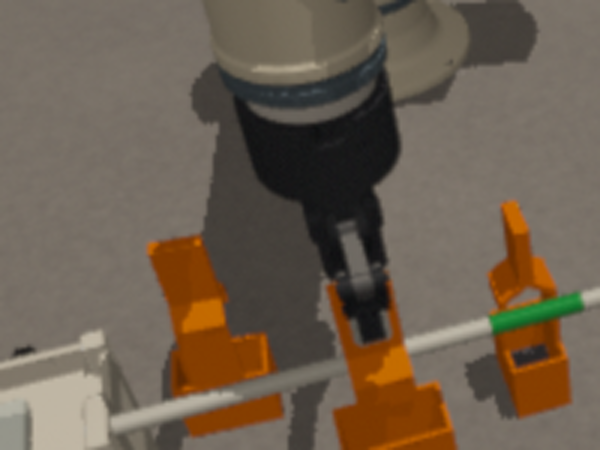

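Crop: the rail runs into the hook under the roof at about (350–405, 355), so it's seated. Next is the slide.

```bash
python3 -m inch '[{"fingers":0,"slide":[0,-0.007,0],"turn":0},{"fingers":0,"slide":[0,-0.014,0],"turn":0},{"fingers":0,"slide":[0,-0.021,0],"turn":0},{"fingers":0,"slide":[0,-0.028,0],"turn":0},{"fingers":0,"slide":[0,-0.035,0],"turn":0},{"fingers":0,"slide":[0,-0.04,0],"turn":0},{"fingers":0,"slide":[0,-0.04,0],"turn":0}]' 50
```

```text
time_s: 10.45
ee_pos: [650.0, -32.6, 224.2]
tool_rot: [[1.0, 0.027, 0.003], [0.027, -1.0, 0.0], [0.004, -0.0, -1.0]]
wrist_force: [-0.5, 1.9, 2.3]
width: 0.136
```

```bash
python3 -m inch '[{"fingers":0,"slide":[0,-0.007,0],"turn":0},{"fingers":0,"slide":[0,-0.014,0],"turn":0},{"fingers":0,"slide":[0,-0.021,0],"turn":0},{"fingers":0,"slide":[0,-0.028,0],"turn":0},{"fingers":0,"slide":[0,-0.035,0],"turn":0},{"fingers":0,"slide":[0,-0.042,0],"turn":0},{"fingers":0,"slide":[0,-0.049,0],"turn":0},{"fingers":0,"slide":[0,-0.054,0],"turn":0},{"fingers":0,"slide":[0,-0.058,0],"turn":0},{"fingers":0,"slide":[0,-0.058,0],"turn":0}]' 50
cat > look.py <<'E'
import sys
from st import *
from h import *
from station import models
n=sys.argv[1]
for c in("scene","top"):
    im=imaging.read_camera(c); cv2.imwrite(f"pics/{c}{n}.png",cv2.resize((im[150:290,200:360] if c=="scene" else im[150:240,280:400])[...,::-1],None,fx=4,fy=4,interpolation=cv2.INTER_CUBIC))
    for l in("caddy_grip","caddy_seat","caddy_lip","caddy","mark_mid"):
        print(c,l,[np.round(d["xyz"],1).tolist() for d in models.place_of(c,l) if d["xyz"][0]>600])
E
python3 look.py 5
```

```text
time_s: 11.45
ee_pos: [648.4, 26.4, 224.2]
tool_rot: [[1.0, 0.028, 0.004], [0.028, -1.0, 0.001], [0.004, -0.001, -1.0]]
wrist_force: [1.7, 0.9, 2.0]
width: 0.131
time_s 11.45
ee_pos [648.4242  26.4078 224.1863]
tool_rot [[ 0.9996  0.0282  0.0036]
 [ 0.0282 -0.9996  0.0014]
 [ 0.0036 -0.0013 -1.    ]]
wrist_force [1.6825 0.9246 2.0261]
moment [ 0.1187 -0.2313  0.0016]
width 0.13117717198418755
qpos [-0.0125  0.2211  1.0999  0.0014  1.817  -0.0403]
scene caddy_grip [[650.0, 27.1, 238.2]]
scene caddy_seat [[648.3, 22.8, 203.3]]
scene caddy_lip [[673.7, 27.3, 183.3]]
scene caddy [[646.8, 26.7, 81.1], [649.7, 27.5, 204.7]]
scene mark_mid [[650.4, 26.4, 204.8]]
top caddy_grip [[646.8, 29.6, 242.2]]
top caddy_seat [[649.1, 21.7, 198.0]]
top caddy_lip [[669.5, 27.0, 178.8]]
top caddy [[650.5, 24.3, 81.2]]
top mark_mid []
```

View pics/scene5.png

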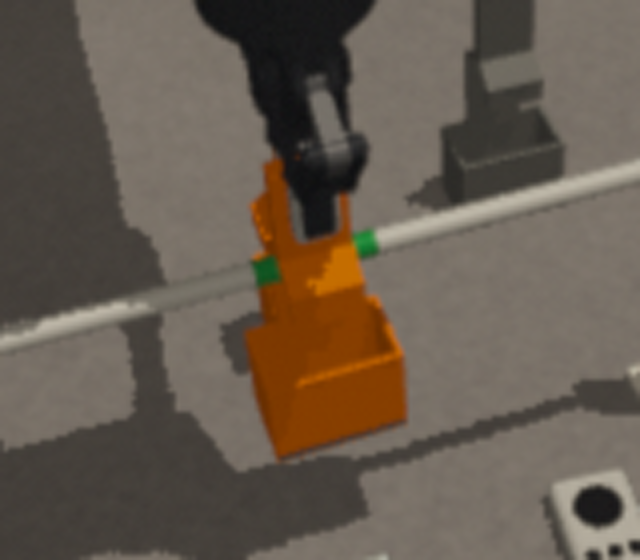

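View pics/top5.png

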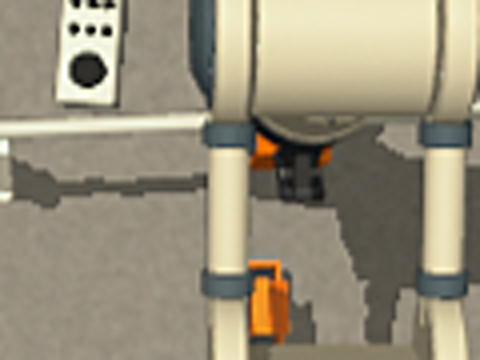

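Green shows about equally on both sides of the hook (crop pixels 268,270 and 365,243). I'll release gently.

```bash
python3 -m inch '[{"fingers":0,"slide":[0,0,-0.0005],"turn":0},{"fingers":0,"slide":[0,0,-0.0005],"turn":0},{"fingers":0.2,"slide":[0,0,-0.0005],"turn":0},{"fingers":0.3,"slide":[0,0,-0.0005],"turn":0},{"fingers":0.4,"slide":[0,0,-0.0005],"turn":0},{"fingers":0.6,"slide":[0,0,-0.0005],"turn":0},{"fingers":0.7,"slide":[0,0,-0.0005],"turn":0},{"fingers":0.7,"slide":[0,0,-0.0005],"turn":0}]' 20
python3 look.py 6
```

```text
time_s: 12.85
ee_pos: [648.4, 25.4, 224.7]
tool_rot: [[1.0, 0.027, 0.004], [0.027, -1.0, 0.0], [0.004, -0.0, -1.0]]
wrist_force: [0.9, 1.0, 0.4]
width: 0.698
time_s 12.85
ee_pos [648.4105  25.3701 224.7109]
tool_rot [[ 0.9996  0.0271  0.0035]
 [ 0.0271 -0.9996  0.0004]
 [ 0.0035 -0.0003 -1.    ]]
wrist_force [0.8523 1.0346 0.3554]
moment [-0.0131  0.0178  0.0803]
width 0.6979118035498394
qpos [-0.0136  0.2211  1.0989  0.0005  1.818  -0.0405]
scene caddy_grip [[649.0, 28.3, 236.8]]
scene caddy_seat [[648.4, 20.7, 202.9]]
scene caddy_lip [[673.4, 26.0, 181.1]]
scene caddy [[647.7, 28.5, 79.8], [650.0, 4.5, 202.4]]
scene mark_mid [[649.5, 27.3, 205.2]]
top caddy_grip [[650.1, 25.7, 241.4]]
top caddy_seat [[648.8, 20.1, 197.4]]
top caddy_lip []
top caddy [[651.5, 24.6, 84.1]]
top mark_mid []
```

View pics/scene6.png

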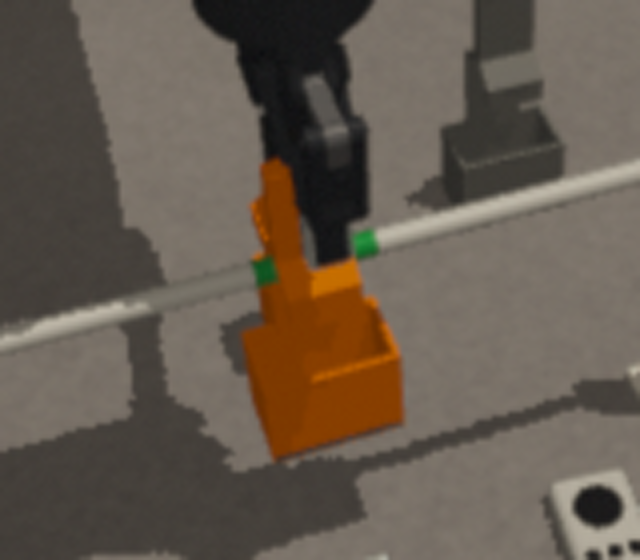

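The caddy is hanging free between the open fingers. I'll retract straight up.

```bash
python3 -m inch '[{"fingers":0.85,"slide":[0,0,-0.002],"turn":0},{"fingers":0.85,"slide":[0,0,-0.012],"turn":0},{"fingers":0.85,"slide":[0,0,-0.027],"turn":0},{"fingers":0.85,"slide":[0,0,-0.05],"turn":0},{"fingers":0.85,"slide":[0,0,-0.08],"turn":0},{"fingers":0.85,"slide":[0,0,-0.11],"turn":0},{"fingers":0.85,"slide":[-0.04,0,-0.13],"turn":0},{"fingers":0.85,"slide":[-0.09,0,-0.13],"turn":0},{"fingers":0.85,"slide":[-0.14,0,-0.13],"turn":0},{"fingers":0.85,"slide":[-0.18,0,-0.13],"turn":0},{"fingers":0.85,"slide":[-0.18,0,-0.13],"turn":0},{"fingers":0.85,"slide":[-0.18,0,-0.13],"turn":0}]' 20
python3 look.py 7; python3 -m inch '[{"fingers":0.85,"slide":[0,0,0],"turn":0},{"fingers":0.85,"slide":[0,0,0],"turn":0},{"fingers":0.85,"slide":[0,0,0],"turn":0},{"fingers":0.85,"slide":[0,0,0],"turn":0},{"fingers":0.85,"slide":[0,0,0],"turn":0},{"fingers":0.85,"slide":[0,0,0],"turn":0},{"fingers":0.85,"slide":[0,0,0],"turn":0},{"fingers":0.85,"slide":[0,0,0],"turn":0}]'
python3 - <<'E'
from h import *
a=cv2.imread("pics/scene0.png"); c=imaging.read_camera("scene")[...,::-1].copy(); cv2.imwrite("pics/scenefull8.png",c)
b=cv2.imread("pics/scene7.png")
d=cv2.resize(c[150:290,200:360],None,fx=4,fy=4,interpolation=cv2.INTER_CUBIC)
print("motion since 7:",np.abs(d.astype(int)-b).mean(), (np.abs(d.astype(int)-b).max(2)>60).sum())
cv2.imwrite("pics/scene8.png",d)
im=c; h=cv2.cvtColor(im,cv2.COLOR_BGR2HSV)
g=((h[...,0]>50)&(h[...,0]<85)&(h[...,1]>140)).astype(np.uint8)
n,l,st,ce=cv2.connectedComponentsWithStats(g)
for i in range(1,n):
    if st[i,4]>8 and ce[i][0]<350: print(st[i],ce[i],atz("scene",*ce[i],200))
E
```

```text
time_s: 14.65
ee_pos: [467.4, 20.5, 355.9]
tool_rot: [[1.0, 0.027, 0.007], [0.027, -1.0, 0.0], [0.007, -0.0, -1.0]]
wrist_force: [0.0, -0.4, 0.6]
width: 0.849
time_s 14.65
ee_pos [467.432   20.4636 355.901 ]
tool_rot [[ 0.9996  0.0271  0.0073]
 [ 0.0271 -0.9996  0.0004]
 [ 0.0073 -0.0002 -1.    ]]
wrist_force [ 0.0495 -0.3783  0.6338]
moment [ 0.0339 -0.0272  0.0325]
width 0.8491486190173722
qpos [-0.0294 -0.2031  1.2893  0.0007  2.0482 -0.0562]
scene caddy_grip [[648.4, 25.3, 237.5]]
scene caddy_seat [[649.9, 22.8, 203.1]]
scene caddy_lip [[668.9, 23.5, 184.9]]
scene caddy [[644.8, 25.1, 81.2], [672.2, 24.1, 180.6]]
scene mark_mid [[651.0, 29.5, 208.7]]
top caddy_grip [[646.6, 27.0, 241.6]]
top caddy_seat [[763.8, -56.2, 2.1]]
top caddy_lip [[668.9, 27.1, 184.1]]
top caddy [[647.8, 27.0, 85.3]]
top mark_mid [[645.4, 26.8, 199.2]]
time_s: 16.05
ee_pos: [468.2, 20.5, 353.9]
tool_rot: [[1.0, 0.027, 0.003], [0.027, -1.0, 0.0], [0.003, -0.0, -1.0]]
wrist_force: [-0.5, -0.2, 0.8]
width: 0.852
motion since 7: 0.5468452380952381 0
[288 208   6   6  27] [290.40740741 210.51851852] [647.42355329  49.47585746 200.        ]
[264 215   5   6  22] [265.86363636 217.40909091] [649.47613362   1.09682369 200.        ]
```

View pics/scene8.png

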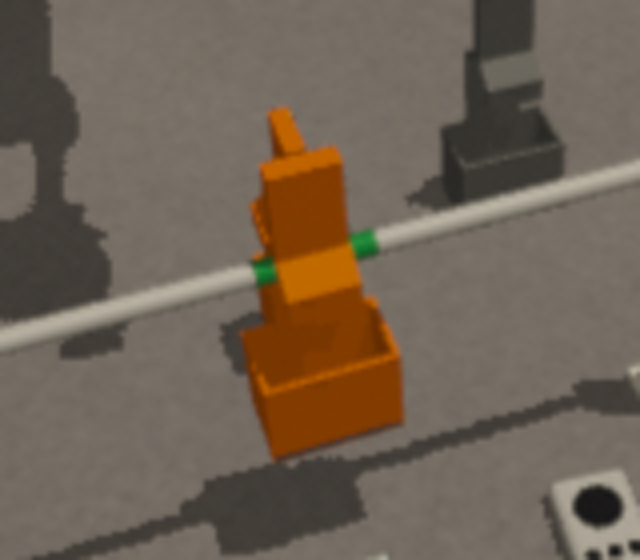

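View pics/scenefull8.png

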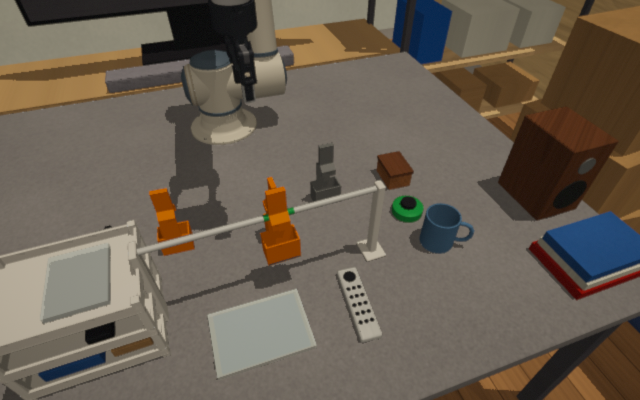

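View pics/top7.png

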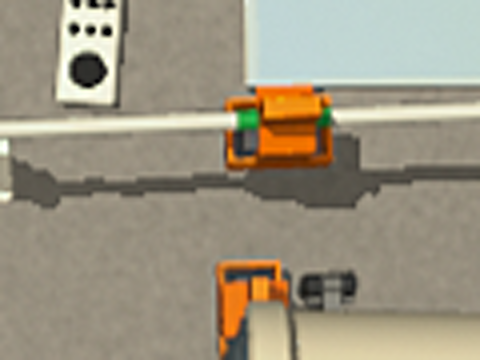

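```bash
python3 -c "
from station import job_done
print(job_done())"
```

```text
the job is handed in; nothing more can be done
None
```

I took the orange caddy nearest the base, hooked it onto the rail about 99 mm to the -y side of the green band, and slid it under light contact onto the band. I then released it, moved the arm clear, and handed the job in at about 16 s.

**Last checks:**
- **Position on the band:** the caddy hangs upright, with green showing about equally on both sides of the hook. The network readings put the hook's middle 0 to 7 mm from the band's middle, against the 13.5 mm allowed.
- **At rest and clear:** it showed no motion between two pictures more than a second apart, and the gripper is well away from everything.
- **Other things:** the grey caddy and the rest look unmoved in the pictures; I did not measure them.

**Disagreements:** the network's seat point came out up to about 7 mm to -y of the other readings. One final top-camera seat reading was plainly false, at (764, -56, 2). I relied on the green seen beside the hook instead.

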